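# Clamp a honing stone upright in its fixture

## Task

Take the longer of the two honing stones out of the drying rack and stand it on its long edge, fully down in the nest of the aluminium honing fixture. Then take the spring clamp off its plywood rest and clip it, handles up, well down over one of the fixture's two uprights and the stone together, so that it pinches the stone flush against the uprights. Leave the shorter stone in the rack and do not knock over the small white dropper bottle.

Things in the scene. Friction and masses are not known exactly. Their poses are not given: they have to be found in the camera images.
- long_stone: the longer honing stone, grey-green block standing on its long edge in one of the rack's two slots: 12 (x, thickness) x 120 (y, length) x 45 mm (z, height), 150 g; origin at the centre of its underside, 8 mm above the table at the start. Its top 25 mm stands clear of the rack
- short_stone: the shorter honing stone in the rack's other slot, same material: 12 (x) x 80 (y) x 45 mm (z); origin at the centre of its underside. Stays where it is
- rack: plywood drying rack, fixed, 100 (x) x 90 (y) x 28 mm high, with two parallel slots along its y at x = -30 and +30 mm, 14 mm wide, slot floor at z = 8 mm, open at both ends. Origin at the centre of its underside
- fixture: aluminium honing fixture, fixed; base 64 (x) x 150 (y) x 12 mm. On it a nest along y, 16 mm (x) by 128 mm (y), centred at x = 0, y = 0, floor at z = 12 mm, walled all round to z = 22 mm. Two uprights stand on the nest's +x side with a 54 mm gap between them, room for a finger. A stone pinched flush against them has its centre at x = 2 mm. Origin at the centre of the underside
- upright_a (a point): top centre of the fixture upright at its y = -43 mm, z = 57 mm (level with the top of a seated stone). An upright is 6 mm thick (fixture x = 8 to 14 mm), 32 mm wide (y) and rises from the nest wall; axes as the fixture
- upright_b (a point): the same point of the other, equal upright, at fixture y = +43 mm
- rest: plywood clamp rest, fixed: base 80 (x) x 110 (y) x 12 mm with an upright board 18 mm thick (x) and 100 mm long (y), top edge at z = 70 mm, on which the clamp is parked. Origin at the centre of the underside
- clamp: spring clamp, 120 g, steel with black handle ends, parked astride the rest's board with its pivot 92 mm above the table. Origin at the middle of the pivot pin; x along the pin, y the direction in which jaws and handles open and close, z up to the handles. Two flat jaws 22 mm wide (x), 6 mm thick, hang to z = -45 mm; the pin's underside is at z = -6 mm
- clamp_grip (a point): point midway between the clamp's two rounded handle ends, 43 mm above the pivot; the ends are 24 mm wide (x) and the clamp's widest part, top at 47 mm. Over the outside they measure 52 mm with 18 mm between the jaws (parked), 69 mm with jaws shut, 35 mm at the stop with the jaws 36 mm apart at the tips (about 13 N). Squeezing the ends opens the jaws
- jaw_a (a joint): angle of one clamp jaw on the pivot (the other mirrors it), rad: 0 with 18 mm between the jaws, +0.20 fully open, -0.19 shut
- dropper: small white dropper bottle, 28 mm diameter, 65 mm tall, standing beside the rack on its +x side; origin at the centre of its underside
Mind the look-alikes: they are no part of the job. What is shaped like the long_stone but purple or red is not meant.

How it is judged (in metres and radians):
On the way:
1. the long stone stands in the fixture's nest, fully down (z of long_stone in the frame of fixture between 0.009 and 0.015 m and y of long_stone in the frame of fixture between -0.006 and 0.006 m and x of long_stone in the frame of fixture between -0.006 and 0.006 m and angle between long_stone's own z axis and vertical below 0.15 rad and angle between the y axis of long_stone and the y axis of fixture, either way round below 0.08 rad), for 0.2 s.
At the end, for the whole second after the job is handed in: Long stone upright (0.1 rad), within 3 mm of the nest floor, flush to the uprights (2 mm); clamp on either upright, handles up (0.25 rad), biting at least 10 mm down, pressing on stone and fixture with over 3 N each; both at rest (z of long_stone in the frame of fixture between 0.009 and 0.015 m and y of long_stone in the frame of fixture between -0.006 and 0.006 m and x of long_stone in the frame of fixture between 0 and 0.005 m and angle between long_stone's own z axis and vertical below 0.1 rad and angle between the y axis of long_stone and the y axis of fixture, either way round below 0.08 rad and contact force between clamp and long_stone above 3 N and contact force between clamp and fixture above 3 N and z of clamp in the frame of fixture below 0.092 m and angle between clamp's own z axis and vertical below 0.25 rad and linear speed of each of clamp, long_stone below 0.02 m/s); the robot touches nothing.
It fails at once if the shorter stone is moved by more than 20 mm (distance of short_stone from where it was at the start of the episode above 0.02 m).
It fails at once if the dropper bottle is knocked over (angle between dropper's own z axis and vertical above 0.7 rad).
It also fails if it takes over 64 s, if anything falls off the work surface, if the arm or the gripper's body presses on something with over 40 N, if the wrist force passes 120 N, or if a joint passes its speed limit or range.

## Robot

A 6-joint arm with a two-finger parallel gripper is mounted at the origin on the work surface. World frame = base frame: x ahead of the robot, y to its left, z up, the work surface at z = 0. Lengths are in mm, angles in rad, forces in N, time in s.
With the tool pointing down it reaches from about 325 to 1000 mm from the base axis. Payload 5.1 kg.
Tool frame: the origin (TCP) lies at the very end of the fingers, on their centre line; the grasp point (between the pads) lies 19 mm behind it (grasp_offset is the distance from the TCP to the grasp point, in mm); z points along the fingers, y is the direction in which the jaws open and shut (so a half turn about z gives the same grasp; the last joint's range is limited). The gripper opens to 85 mm and grips with 20 to 120 N. Pads are 22 mm wide; open, the fingers measure 114 mm over their backs; the gripper's body (76 mm by 85 mm) begins 54 mm behind the grasp point. The pads swing forward as they close: fully open they stand 13 mm farther back than shut.
Start: joints at [1.207, 0.124, 1.65, -0, 1.367, -0.083], TCP at [180.152, 624.524, 231.322] pointing down, gripper open.
Joint ranges: [-2.61, 2.61], [-1.02, 2.33], [0.03, 2.71], [-1.35, 4.49], [0.32, 2.68], [-2.91, 2.91]. Speed limits (rad/s): [2.57, 2.57, 3.14, 3.14, 3.14, 3.14].

## Interface

Orientations are given as a rotation vector (axis times angle).
In Python, from plant import * gives the robot as it stands.
- The arm moves only by the tool move_arm, never from a script. Its argument "steps" is a list of rows, each a list of 6 numbers: the shift along the world's x, y, z in cm, then the turn, a rotation vector about the world's x, y, z in rad. In form: [[tx, ty, tz, ax, ay, az], ...]. A call has 1 to 20 rows; each row shifts and turns the commanded pose from where the row before left it; what a row does not reach is not made up. A row lasts 1/10 s, in which the tool goes at most 50 mm and 8.59 degrees, less where a joint would pass 70% of its speed; a pose out of reach is approached as far as the arm can. A call is refused whole if a number of a shift passes 5 or a number of a turn 0.15, either way. A call with a gripper value outside its range is refused whole. "jaw" is the finger opening in cm, from 0 to 8.54, set as the call begins (left out, the last holds). The fingers move at their own pace and stop on an object; "force" is the grip in N (left out, the last holds). Time passes only in rows, so rows that do not move let the fingers close. It gives the time, the measured TCP pose, the force and the opening at its end, in the units of the state.
- read_state(): the state, without advancing time (a new reading comes with each control period).
- snapshot(name): name is "scene" or "top" or "wrist"; returns a dict with "pixels" (400x640x3 uint8, red, green, blue), "z_map" (400x640 float32, mm along the optical axis (not along the pixel's ray), 0 where there is no reading), "mtx" (3x3 intrinsics, pixels), "world_to_cam" (4x4, takes a point from world to camera coordinates). Camera axes: x right, y down, z forward; pixel columns grow to the right and rows downward; lengths in mm; the calibration is good to about 2 mm. A picture is of the moment at which its call begins.
- close_job(): hands the job in, once; it reports no verdict.
Trained networks look in the newest picture that a camera, given by its name, has taken for a name from the list of things; names that differ only in an ending like _2 or _b are one class to them, and where a whole thing is asked for, a point or a joint stands for the part that bears it (a point fixed in the world has none). Each returns a list of dicts, best first, with "conf" (0 to 1); they miss things now and then, are a little off and sometimes report something else, mostly with a low value. They report only what shows in the picture. A call takes as long as a camera call. They do not tell look-alikes from the thing itself.
- boxes_of(label, camera): "extent" ([centre column, centre row, width, height] in pixels, round what is visible of it).
- trace(label, camera): "region" (400x640 bool, what is visible of it) and "extent" ([centre column, centre row, width, height] in pixels, round what is visible of it).
- tip_of(label, camera): "centre" ([row, column] in pixels: a listed point, or the origin of a listed thing).
The state is a dict: "time": time; "joint_positions": joint angles; "qvel": joint speeds; "joint_efforts": joint torques, N m; "eef_pos": TCP position; "tcp_rot": TCP orientation; "wrist_force": force on the tool from outside, world axes, zero at the start; "torque": the same for the moment, N m; "width": finger opening in mm.
Only numpy, scipy, OpenCV 4.12 (cv2) and the standard library are available. Lean on these libraries where they do the work, as an engineer would, in place of code of your own. Each camera call takes 0.05 s, during which the arm holds its last target. There are 200 camera calls.

## Working session

There is one attempt and no reset: what is moved stays moved. The work goes in short steps, Python scripts to look and compute and a tool call to move; the robot and the scene stay as the last step left them, time stands still between calls to the robot, and variables do not carry over. Pictures are saved under pics/ and viewed, about 8 in all and at most 12, crops included, and the job is handed in when it is done.

Besides the shell and the picture viewer there is one more tool, called after "Call:" by a JSON object that holds its "method" and its "body". move_arm: Moves the arm, as the interface text tells. Its arguments: {"type":"object","properties":{"steps":{"type":"array"},"jaw":{"type":"number"},"force":{"type":"number"}},"required":["steps"]}

```bash
ls; mkdir -p pics; cat > h.py <<'E'
from plant import *
import numpy as np, cv2
def snap(n):
    s=snapshot(n); return s
def save(s,name,crop=None):
    p=s["pixels"][:,:,::-1]
    if crop: r0,r1,c0,c1=crop; p=cv2.resize(p[r0:r1,c0:c1],None,fx=2,fy=2)
    cv2.imwrite("pics/"+name,p)
def world(s):
    z=s["z_map"].astype(float);K=np.array(s["mtx"]);T=np.linalg.inv(np.array(s["world_to_cam"]))
    v,u=np.mgrid[:z.shape[0],:z.shape[1]]
    P=np.stack([(u-K[0,2])/K[0,0]*z,(v-K[1,2])/K[1,1]*z,z,np.ones_like(z)],-1)
    W=(P@T.T)[...,:3]; W[z==0]=np.nan; return W
E
python3 - <<'E'
from h import *
s=snap("scene");t=snap("top");save(s,"s1.png");save(t,"t1.png")
for n,q in(("scene",s),("top",t)):
    W=world(q)
    for l in["long_stone","short_stone","rack","fixture","rest","clamp","dropper"]:
        for d in trace(l,n)[:4]:
            m=d["region"];w=W[m];w=w[~np.isnan(w[:,0])]
            print(n,l,round(d["conf"],2),np.round(d["extent"]),np.round(np.median(w,0)),np.round(np.percentile(w,[2,98],axis=0)).tolist())
E
```

```text
pics
scene long_stone 0.96 [487. 224.  46.  28.] [253. 464.  31.] [[244.0, 408.0, 1.0], [257.0, 518.0, 47.0]]
scene long_stone 0.9 [355. 251.  47.  34.] [545. 243.  49.] [[534.0, 179.0, 15.0], [551.0, 295.0, 55.0]]
scene long_stone 0.86 [437. 184.  42.  16.] [219. 296.  30.] [[179.0, 250.0, 0.0], [255.0, 340.0, 47.0]]
scene long_stone 0.81 [211. 295.  25.  52.] [858.  43.  37.] [[800.0, 19.0, 1.0], [906.0, 65.0, 47.0]]
scene short_stone 0.81 [338. 262.  23.  25.] [604. 231.  49.] [[595.0, 190.0, 25.0], [609.0, 267.0, 55.0]]
scene rack 0.72 [342. 264.  41.  41.] [578. 236.  27.] [[549.0, 186.0, 4.0], [622.0, 274.0, 31.0]]
scene fixture 0.77 [295. 210.  59.  33.] [540.  28.  13.] [[491.0, -44.0, 0.0], [581.0, 97.0, 56.0]]
scene rest 0.58 [228. 157.  36.  41.] [ 531. -236.   12.] [[480.0, -314.0, 3.0], [564.0, -203.0, 71.0]]
scene clamp 0.78 [223. 141.  20.  29.] [ 519. -246.   98.] [[497.0, -267.0, 52.0], [545.0, -232.0, 140.0]]
top long_stone 0.73 [258. 228.  33.  24.] [435. 336.  44.] [[399.0, 286.0, 1.0], [471.0, 381.0, 51.0]]
top long_stone 0.73 [218. 281.  39.   9.] [249. 465.  44
[... 156 characters left out ...]
g_stone 0.49 [266. 295.  28.  25.] [210. 296.  45.] [[175.0, 250.0, -2.0], [253.0, 338.0, 52.0]]
top short_stone 0.49 [290. 179.  25.   4.] [599. 221.  53.] [[592.0, 186.0, 23.0], [606.0, 260.0, 59.0]]
top rack 0.51 [350. 198.  44.  31.] [533.  20.  13.] [[491.0, -53.0, -0.0], [580.0, 93.0, 57.0]]
top fixture 0.85 [349. 198.  44.  33.] [536.  21.  14.] [[495.0, -46.0, 4.0], [579.0, 90.0, 58.0]]
top rest 0.61 [348. 200.  42.  29.] [534.  21.  13.] [[493.0, -48.0, 1.0], [580.0, 90.0, 57.0]]
top rest 0.55 [433. 206.  37.  28.] [ 508. -256.   13.] [[466.0, -319.0, 3.0], [562.0, -207.0, 75.0]]
top clamp 0.47 [435. 203.  14.  15.] [ 521. -251.  101.] [[497.0, -268.0, 51.0], [544.0, -236.0, 141.0]]
```

```bash
python3 -c "
import cv2,numpy as np
s=cv2.imread('pics/s1.png');t=cv2.imread('pics/t1.png')
a=cv2.resize(s[110:340,180:520],(800,541));b=cv2.resize(t[80:320,200:500],(750,600))
cv2.imwrite('pics/s1c.png',a);cv2.imwrite('pics/t1c.png',b)"
```

```text
(no output)
```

View pics/s1c.png

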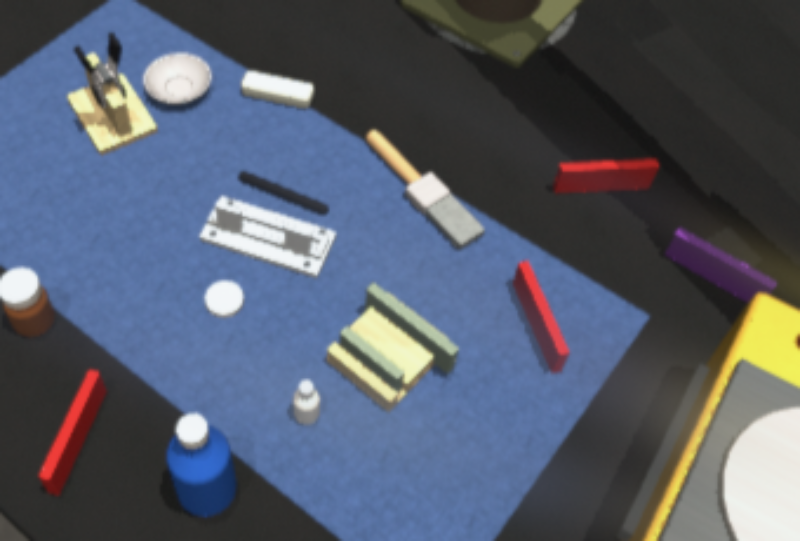

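View pics/t1c.png

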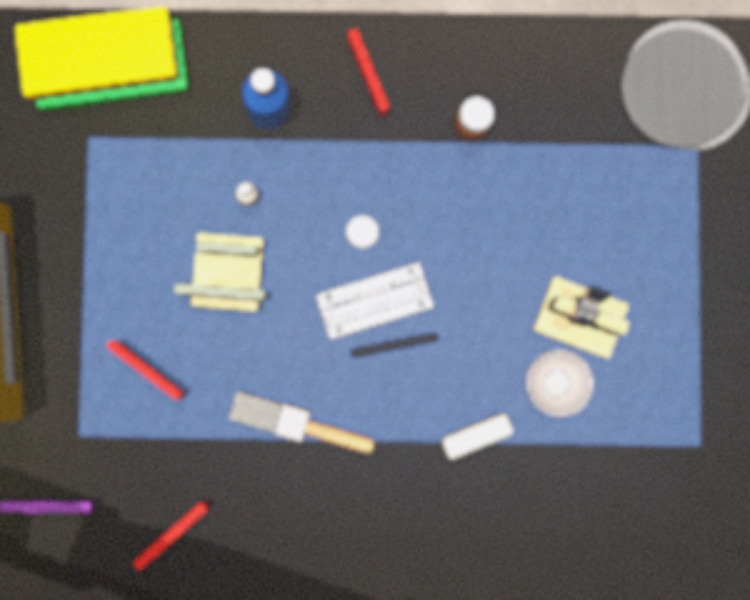

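The two pictures show:
- **Long stone:** grey-green, in the rack slot nearest the robot (top crop, about 220,292).
- **Fixture:** about (375,300) in the top crop, turned roughly 15°.
- **Clamp:** on its rest, about (590,308).
- **Dropper:** about (246,192).

The red and purple blocks are the look-alikes.

```bash
python3 - <<'E'
from h import *
import warnings;warnings.filterwarnings("ignore")
st=read_state();print(st["eef_pos"],st["tcp_rot"],st["width"])
for n in("top","scene"):
    s=snap(n);W=world(s);X,Y,Z=W[...,0],W[...,1],W[...,2]
    def rect(name,x0,x1,y0,y1,z0,z1):
        m=(X>x0)&(X<x1)&(Y>y0)&(Y<y1)&(Z>z0)&(Z<z1);p=W[m][:,:2].astype(np.float32)
        print(n,name,m.sum(),np.round(W[m].mean(0),1) if m.sum() else 0, cv2.minAreaRect(p) if m.sum()>4 else 0)
    rect("long top",525,570,160,310,44,62)
    rect("short top",585,625,160,310,44,62)
    rect("fix base",470,610,-70,120,7,30)
    rect("uprights",470,610,-70,120,40,70)
    rect("rest base",440,590,-340,-180,7,20)
    rect("board",440,590,-340,-180,55,76)
    rect("clamp hi",440,590,-340,-180,120,150)
E
```

```text
[180.15968514 624.54560153 231.35839654] [4.39607692e-01 3.11063188e+00 1.03445589e-04] 85.50786098240141
top long top 134 [540.5 232.9  52.9] ((540.8904418945312, 233.89239501953125), (120.18366241455078, 12.467819213867188), 86.49189758300781)
top short top 90 [599.8 223.2  53.2] ((600.007080078125, 224.56729125976562), (78.6837387084961, 12.482327461242676), 85.67801666259766)
top fix base 864 [527.9  18.7  14.2] ((537.2877197265625, 23.913238525390625), (184.88565063476562, 133.9586639404297), 87.76956176757812)
top uprights 40 [545.2  23.5  56.4] ((545.2823486328125, 24.711986541748047), (6.276718616485596, 116.00151062011719), 18.167747497558594)
top rest base 584 [ 501.2 -254.8   12.4] ((513.6901245117188, -257.80963134765625), (145.8531036376953, 155.42767333984375), 1.1123765707015991)
top board 135 [ 514.2 -263.8   69.1] ((512.7194213867188, -262.502685546875), (99.21353149414062, 33.872222900390625), 62.54085922241211)
top clamp hi 61 [ 523.3 -252.8  134.9] ((520.3134155273438, -251.96946716308594), (24.1221981048584, 52.004425048828125), 69.61602783203125)
scene long top 
[... 285 characters left out ...]
11 [531.2  24.5  14.2] ((514.306884765625, 18.372032165527344), (110.07316589355469, 149.62168884277344), 17.874616622924805)
scene uprights 114 [546.7  27.6  51. ] ((545.7489013671875, 27.78522491455078), (8.732637405395508, 117.39256286621094), 17.626049041748047)
scene rest base 536 [ 516.3 -251.7   11.9] ((493.89166259765625, -255.40158081054688), (114.87454986572266, 130.76316833496094), 72.88280487060547)
scene board 147 [ 524.  -242.8   66.8] ((517.3701782226562, -260.19464111328125), (101.33756256103516, 36.36591720581055), 72.81941223144531)
scene clamp hi 77 [ 518.8 -246.3  132.3] ((520.6342163085938, -249.57078552246094), (27.12393569946289, 50.598976135253906), 70.41470336914062)
```

Call:
{"method": "move_arm", "body": {"steps": [[2.4, -2.6, 0, 0, 0, -0.09], [2.4, -2.6, 0, 0, 0, -0.09], [2.4, -2.6, 0, 0, 0, -0.09], [2.4, -2.6, 0, 0, 0, -0.09], [2.4, -2.6, 0, 0, 0, -0.09], [2.4, -2.6, 0, 0, 0, -0.09], [2.4, -2.6, 0, 0, 0, -0.09], [2.4, -2.6, 0, 0, 0, -0.09], [2.4, -2.6, 0, 0, 0, -0.09], [2.4, -2.6, 0, 0, 0, -0.09], [2.4, -2.6, 0, 0, 0, -0.09], [2.4, -2.6, 0, 0, 0, -0.09], [2.4, -2.6, 0, 0, 0, -0.09], [2.4, -2.6, 0, 0, 0, -0.09], [2.4, -2.6, 0, 0, 0, -0.09], [0, 0, 0, 0, 0, 0]], "jaw": 4}}

```text
time: 2.5
eef_pos: [542.3, 231.7, 231.4]
tcp_rot: [2.292, 2.147, 0.0]
wrist_force: [-0.4, 0.8, -0.5]
width: 39.7
```

```bash
cat >> h.py <<'E'
import warnings;warnings.filterwarnings("ignore")
from scipy.spatial.transform import Rotation as R
def st():
    s=read_state();M=R.from_rotvec(s["tcp_rot"]).as_matrix()
    print("t",round(s["time"],2),"tcp",np.round(s["eef_pos"],1),"yang",round(np.degrees(np.arctan2(M[1,1],M[0,1])),1),"z",np.round(M[:,2],3),"F",np.round(s["wrist_force"],1),"w",round(s["width"],1));return s
def rects(W,L):
    X,Y,Z=W[...,0],W[...,1],W[...,2]
    for name,x0,x1,y0,y1,z0,z1 in L:
        m=(X>x0)&(X<x1)&(Y>y0)&(Y<y1)&(Z>z0)&(Z<z1)
        if m.sum()<9: print(name,"none");continue
        r=cv2.minAreaRect(W[m][:,:2].astype(np.float32))
        print(name,m.sum(),"mean",np.round(W[m].mean(0),1),"rect",np.round(r[0],1),np.round(r[1],1),round(r[2],1))
E
python3 - <<'E'
from h import *
st();s=snap("wrist");save(s,"w1.png");W=world(s)
rects(W,[("long",520,570,150,320,45,60),("short",585,625,150,320,45,60),("rack",480,650,150,320,22,33)])
E
```

```text
t 2.5 tcp [542.3 231.7 231.4] yang -3.7 z [ 0.001 -0.001 -1.   ] F [-0.4  0.8 -0.5] w 39.7
long 1257 mean [540.9 238.   52.4] rect [540.8 234.3] [119.8  12. ] 86.3
short 913 mean [599.9 228.   52. ] rect [600.3 226. ] [79.8 12.3] 86.3
rack 4846 mean [569.  230.7  27.4] rect [571.1 237.8] [109.1 100.3] 86.1
```

View pics/w1.png

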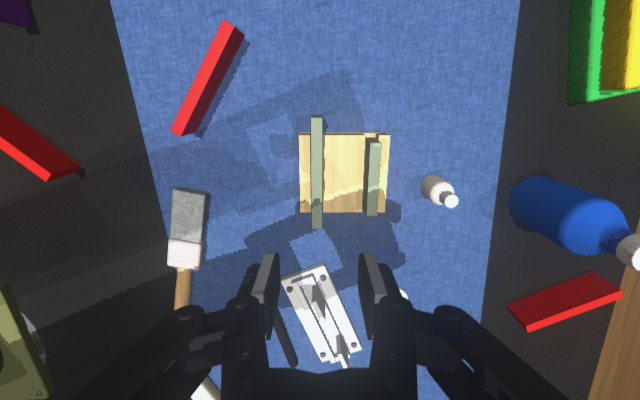

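The wrist view shows the long stone at about (317,172) whole, and the dropper at (440,190), well clear. The stone is centred at (540.8, 234.3), so I'll descend.

Call:
{"method": "move_arm", "body": {"steps": [[-0.15, 0.25, -3, 0, 0, 0], [0, 0, -3, 0, 0, 0], [0, 0, -3, 0, 0, 0], [0, 0, -3, 0, 0, 0], [0, 0, -3, 0, 0, 0], [0, 0, -2, 0, 0, 0], [0, 0, -1, 0, 0, 0], [0, 0, -1, 0, 0, 0], [0, 0, -0.5, 0, 0, 0], [0, 0, -0.5, 0, 0, 0], [0, 0, 0, 0, 0, 0], [0, 0, 0, 0, 0, 0]]}}

```text
time: 3.75
eef_pos: [539.2, 237.2, 32.0]
tcp_rot: [2.287, 2.153, 0.002]
wrist_force: [-0.2, -0.0, -1.0]
width: 39.9
```

Call:
{"method": "move_arm", "body": {"steps": [[0, 0, 0, 0, 0, 0], [0, 0, 0, 0, 0, 0], [0, 0, 0, 0, 0, 0], [0, 0, 0, 0, 0, 0], [0, 0, 0, 0, 0, 0], [0, 0, 0, 0, 0, 0], [0, 0, 0, 0, 0, 0], [0, 0, 0, 0, 0, 0]], "jaw": 0, "force": 50}}

```text
time: 4.55
eef_pos: [539.3, 237.1, 31.9]
tcp_rot: [2.286, 2.153, 0.002]
wrist_force: [1.8, -0.3, 3.4]
width: 10.7
```

Call:
{"method": "move_arm", "body": {"steps": [[0, 0, 0.5, 0, 0, 0], [0, 0, 1.5, 0, 0, 0], [0, 0, 2, 0, 0, 0], [0, 0, 3, 0, 0, 0], [0, 0, 3, 0, 0, 0], [0, -1, 3, 0, 0, 0.04], [0, -3, 2, 0, 0, 0.07], [0, -3, 0, 0, 0, 0.07], [0, -3, 0, 0, 0, 0.07], [0, -3, 0, 0, 0, 0.07], [0, -1, 0, 0, 0, 0.05], [0, 0, 0, 0, 0, 0], [0, 0, 0, 0, 0, 0]]}}

```text
time: 5.85
eef_pos: [537.7, 97.2, 180.2]
tcp_rot: [-1.852, -2.535, 0.002]
wrist_force: [-0.4, -0.2, -2.0]
width: 10.7
```

```bash
python3 - <<'E'
from h import *
st();s=snap("wrist");save(s,"w2.png");W=world(s)
L=[("upr",470,610,-70,130,50,64),("base",470,610,-70,130,9,15),("wall",470,610,-70,130,18,26)]
rects(W,L)
rects(W,[("held",480,600,20,240,160,240)])
E
```

```text
t 5.85 tcp [537.7  97.2 180.2] yang 17.7 z [-0.003  0.    -1.   ] F [-0.4 -0.2 -2. ] w 10.7
upr 202 mean [530.8  68.3  56.2] rect [531.1  66.8] [ 4.8 32.5] 17.1
base 3075 mean [504.8  25.7  11.7] rect [507.  16.] [ 73.9 161. ] 0.2
wall 853 mean [515.6  55.2  21.3] rect [523.4  47.1] [27. 91.] 17.7
held 18141 mean [535.6 105.5 218.1] rect [536.7 102. ] [80.6 82.4] 61.8
```

View pics/w2.png

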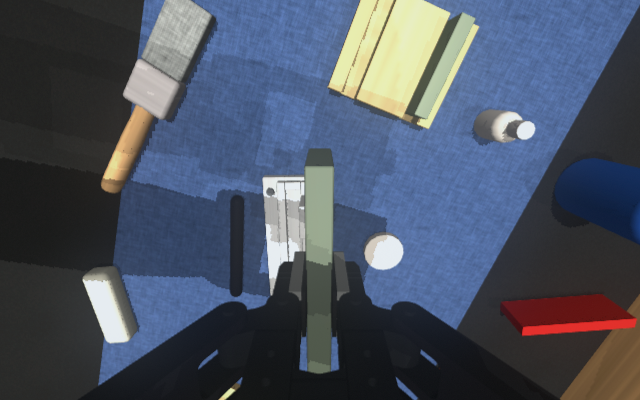

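Call:
{"method": "move_arm", "body": {"steps": [[3, -1, 0, 0, 0, 0], [3, -1, 0, 0, 0, 0], [2, -1, 0, 0, 0, 0], [0, 0, 0, 0, 0, 0], [0, 0, 0, 0, 0, 0]]}}

```text
time: 6.4
eef_pos: [618.3, 67.9, 180.6]
tcp_rot: [-1.85, -2.537, 0.001]
wrist_force: [0.3, 0.4, -1.4]
width: 10.8
```

```bash
python3 - <<'E'
from h import *
st();s=snap("wrist");save(s,"w3.png");W=world(s)
L=[("upr",470,610,-70,130,50,64),("ub",515,550,47,90,50,64),("ua",540,575,-40,5,50,64),("wall",470,610,-70,130,18,26),("base",470,610,-70,130,9,15)]
rects(W,L)
X,Y,Z=W[...,0],W[...,1],W[...,2]
tx,ty=610,60
rects(W,[("held",540,700,-30,160,193,206)])
t=snap("top");rects(world(t),L)
E
```

```text
t 6.4 tcp [618.3  67.9 180.6] yang 17.8 z [-0.002  0.    -1.   ] F [ 0.3  0.4 -1.4] w 10.8
upr 580 mean [543.8  32.1  55.5] rect [545.2  26.2] [  6.5 118.1] 18.2
ub 325 mean [532.1  67.6  55.5] rect [531.7  67.2] [ 6.4 31.7] 18.4
ua 255 mean [558.7 -13.2  55.4] rect [558.7 -14.7] [ 6.3 32.2] 19.2
wall 1936 mean [528.5  30.6  21.3] rect [533.5  22.5] [ 30.8 143.5] 18.3
base 6080 mean [527.3  22.8  11.7] rect [537.   23.4] [149.8 153.6] 13.2
held 6439 mean [615.1  79.  200.9] rect [616.8  72.2] [ 37.1 104.6] 3.7
upr none
ub none
ua none
wall 34 mean [539.6 -40.7  21.1] rect [519.2 -47.6] [39.2 95.1] 81.7
base 76 mean [521.5 -36.6  11.6] rect [559.8   1.2] [203.1  92.3] 48.8
```

View pics/w3.png

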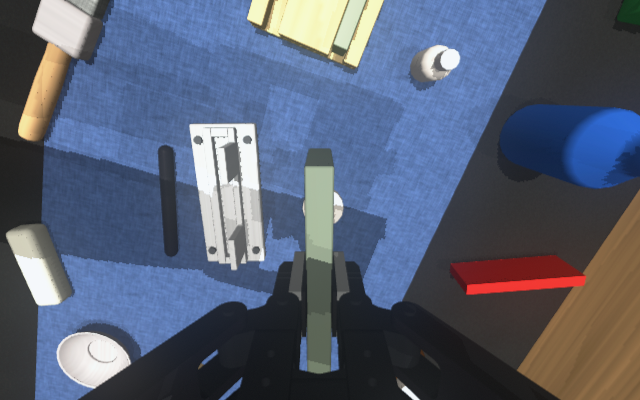

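Call:
{"method": "move_arm", "body": {"steps": [[-2.5, -1.2, 0, 0, 0, 0.007], [-2.5, -1.2, 0, 0, 0, 0], [-2, -1.2, 0, 0, 0, 0], [-1.4, -0.64, 0, 0, 0, 0], [0, 0, -2, 0, 0, 0], [0, 0, -3, 0, 0, 0], [0, 0, -3, 0, 0, 0], [0, 0, -1.5, 0, 0, 0], [0, 0, -1, 0, 0, 0], [0, 0, 0, 0, 0, 0], [0, 0, 0, 0, 0, 0], [0, 0, 0, 0, 0, 0], [0, 0, 0, 0, 0, 0]]}}

```text
time: 7.8
eef_pos: [535.3, 24.6, 77.5]
tcp_rot: [1.842, 2.543, 0.001]
wrist_force: [-1.8, -0.6, -0.6]
width: 11.1
```

```bash
python3 - <<'E'
from h import *
st();s=snap("scene");save(s,"s2.png",(170,270,240,380));W=world(s)
rects(W,[("stone top",480,600,-70,130,88,100)])
s=snap("top");W=world(s)
rects(W,[("stone top",480,600,-70,130,88,100)])
s=snap("wrist");W=world(s)
rects(W,[("stone top",480,600,55,130,88,100)])
E
```

```text
t 7.8 tcp [535.3  24.6  77.5] yang 18.2 z [ 0.002 -0.    -1.   ] F [-1.8 -0.6 -0.6] w 11.1
stone top 165 mean [536.   35.4  95.5] rect [540.9  25.5] [ 32.5 120.4] 24.6
stone top none
stone top 1866 mean [521.4  68.2  97.4] rect [521.9  66.3] [12. 27.] 17.8
```

Call:
{"method": "move_arm", "body": {"steps": [[-0.12, 0.05, 0, 0, 0, 0], [0, 0, -1, 0, 0, 0], [0, 0, -1, 0, 0, 0], [0, 0, -0.6, 0, 0, 0], [0, 0, -0.4, 0, 0, 0], [0, 0, -0.4, 0, 0, 0], [0, 0, -0.3, 0, 0, 0], [0, 0, -0.2, 0, 0, 0], [0, 0, 0, 0, 0, 0], [0, 0, 0, 0, 0, 0]]}}

```text
time: 8.95
eef_pos: [533.7, 25.1, 37.5]
tcp_rot: [1.843, 2.544, 0.0]
wrist_force: [0.5, -0.2, -2.2]
width: 11.2
```

Call:
{"method": "move_arm", "body": {"steps": [[0, 0, -0.1, 0, 0, 0], [0, 0, -0.1, 0, 0, 0], [0, 0, 0, 0, 0, 0], [0, 0, 0, 0, 0, 0]]}}

```text
time: 9.35
eef_pos: [533.8, 25.1, 35.9]
tcp_rot: [1.843, 2.544, 0.0]
wrist_force: [-1.7, 0.2, 3.7]
width: 11.2
```

Call:
{"method": "move_arm", "body": {"steps": [[0, 0, 0, 0, 0, 0], [0, 0, 0, 0, 0, 0], [0, 0, 0, 0, 0, 0], [0, 0, 0, 0, 0, 0], [0, 0, 0, 0, 0, 0]], "jaw": 4}}

```text
time: 9.85
eef_pos: [533.4, 25.1, 35.2]
tcp_rot: [-1.843, -2.544, 0.0]
wrist_force: [-0.3, -0.1, 0.2]
width: 40.2
```

```bash
python3 - <<'E'
from h import *
st();s=snap("wrist");W=world(s)
rects(W,[("stone top",480,600,40,130,50,64)])
print(np.nanmax(W[(W[...,1]>50)&(W[...,1]<90)&(W[...,0]>500)&(W[...,0]<545)&(W[...,2]<70)][:,2]))
E
```

```text
t 9.85 tcp [533.4  25.1  35.2] yang 18.2 z [-0.  0. -1.] F [-0.3 -0.1  0.2] w 40.2
stone top 4456 mean [528.3  61.   56.4] rect [531.9  54.5] [32.  62.1] 40.3
58.36299110728942
```

Call:
{"method": "move_arm", "body": {"steps": [[0, 0, 1, 0, 0, 0], [0, 0, 2, 0, 0, 0], [0, 0, 3, 0, 0, 0], [0, 0, 4, 0, 0, 0], [0, 0, 4, 0, 0, 0], [0, 0, 4, 0, 0, 0], [0, 0, 3, 0, 0, 0], [0, 0, 0, 0, 0, 0], [0, 0, 0, 0, 0, 0]], "jaw": 8.5}}

```text
time: 10.8
eef_pos: [533.8, 25.1, 246.8]
tcp_rot: [1.842, 2.543, 0.002]
wrist_force: [-0.1, 0.2, -1.7]
width: 84.7
```

```bash
python3 - <<'E'
from h import *
st();s=snap("wrist");save(s,"w4.png");W=world(s)
rects(W,[("tops",480,600,-70,130,50,64),("stone half",480,516+8,40,130,50,64)])
c=np.array([534.6,22.7]);a=np.radians(18.2)
m=(W[...,2]>50)&(W[...,2]<64)
P=(W[m][:,:2]-c)@np.array([[np.cos(a),-np.sin(a)],[np.sin(a),np.cos(a)]])
P=P[(abs(P[:,0])<20)&(abs(P[:,1])<75)]
print("fix frame tops",np.percentile(P,[.5,99.5],axis=0))
q=P[(abs(P[:,1])<20)];print("mid",len(q),np.percentile(q,[2,98],axis=0) if len(q) else 0)
E
```

```text
t 10.8 tcp [533.8  25.1 246.8] yang 18.2 z [ 0.002 -0.    -1.   ] F [-0.1  0.2 -1.7] w 84.7
tops 1518 mean [536.2  25.9  56.4] rect [538.8  23.9] [ 19.5 119.9] 17.9
stone half 275 mean [519.3  65.9  56.3] rect [522.2  61. ] [10.4 39. ] 17.9
fix frame tops [[ -5.62414304 -59.46767274]
 [ 13.78940287  59.61538042]]
mid 392 [[ -5.35344111 -19.43683446]
 [  5.64996758  19.40432791]]
```

Call:
{"method": "move_arm", "body": {"steps": [[0, -2.5, 0.5, 0, 0, -0.065], [0, -2.5, 0.5, 0, 0, -0.065], [0, -2.5, 0.5, 0, 0, -0.065], [0, -2.5, 0.5, 0, 0, -0.065], [0, -2.5, 0.5, 0, 0, -0.065], [0, -2.5, 0.5, 0, 0, -0.065], [-0.2, -2.5, 0, 0, 0, -0.065], [-0.3, -2.5, 0, 0, 0, -0.065], [-0.3, -2.5, 0, 0, 0, -0.065], [-0.3, -2.5, 0, 0, 0, -0.08], [0, -2, 0, 0, 0, 0], [0, 0, 0, 0, 0, 0], [0, 0, 0, 0, 0, 0]]}}

```text
time: 12.15
eef_pos: [521.8, -244.5, 273.4]
tcp_rot: [-2.57, -1.8, 0.002]
wrist_force: [0.3, -0.1, 0.3]
width: 84.8
```

```bash
python3 - <<'E'
from h import *
st();s=snap("wrist");save(s,"w5.png");W=world(s)
rects(W,[("ends",460,590,-320,-190,130,145),("board",440,590,-340,-180,66,74)])
for d in tip_of("clamp_grip","wrist")[:2]: 
    r,c=map(int,d["centre"]);print(d["conf"],r,c)
    K=np.array(s["mtx"]);T=np.linalg.inv(np.array(s["world_to_cam"]))
    ray=T[:3,:3]@np.array([(d["centre"][1]-K[0,2])/K[0,0],(d["centre"][0]-K[1,2])/K[1,1],1]);o=T[:3,3]
    print(o+ray*(135-o[2])/ray[2])
E
```

```text
t 12.15 tcp [ 521.8 -244.5  273.4] yang -20.0 z [-0.003  0.002 -1.   ] F [ 0.3 -0.1  0.3] w 84.8
ends 485 mean [ 520.4 -251.7  136.9] rect [ 520.2 -252.3] [24.6 51.8] 70.0
board 942 mean [ 516.2 -262.6   69.3] rect [ 516.  -264.1] [100.5  35.3] 71.0
0.96 198 320
[ 520.41802892 -252.67039625  135.        ]
```

View pics/w5.png

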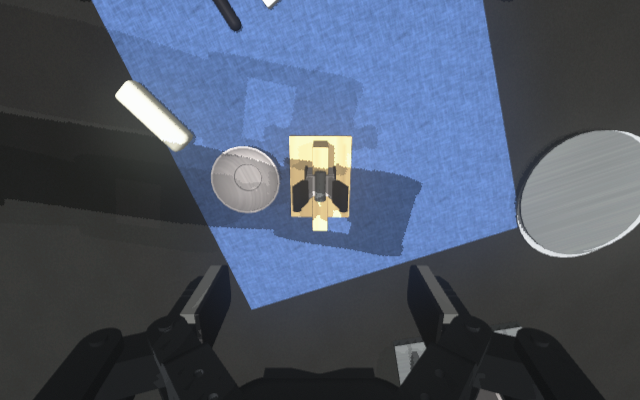

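The wrist view shows the clamp at about (320,185) astride the board, with its handles aligned to the finger opening direction. Next is the descent and squeeze.

Call:
{"method": "move_arm", "body": {"steps": [[-0.15, -0.8, -2, 0, 0, 0], [0, 0, -3, 0, 0, 0], [0, 0, -3, 0, 0, 0], [0, 0, -3, 0, 0, 0], [0, 0, -2, 0, 0, 0], [0, 0, -1.5, 0, 0, 0], [0, 0, -1, 0, 0, 0], [0, 0, -0.5, 0, 0, 0], [0, 0, 0, 0, 0, 0], [0, 0, 0, 0, 0, 0], [0, 0, 0, 0, 0, 0]]}}

```text
time: 13.35
eef_pos: [521.7, -253.3, 116.6]
tcp_rot: [2.571, 1.802, 0.001]
wrist_force: [0.4, 0.3, 0.9]
width: 84.7
```

Call:
{"method": "move_arm", "body": {"steps": [[0, 0, 0, 0, 0, 0], [0, 0, 0, 0, 0, 0], [0, 0, 0, 0, 0, 0], [0, 0, 0, 0, 0, 0], [0, 0, 0, 0, 0, 0], [0, 0, 0, 0, 0, 0], [0, 0, 0, 0, 0, 0], [0, 0, 0, 0, 0, 0]], "jaw": 0, "force": 30}}

```text
time: 14.15
eef_pos: [520.9, -252.8, 115.3]
tcp_rot: [-2.572, -1.803, -0.0]
wrist_force: [0.3, -0.6, -1.9]
width: 32.1
```

```bash
python3 - <<'E'
from h import *
st();s=snap("scene");save(s,"s3.png",(110,190,180,280))
E
```

```text
t 14.15 tcp [ 520.9 -252.8  115.3] yang -19.9 z [-0.  0. -1.] F [ 0.3 -0.6 -1.9] w 32.1
```

Call:
{"method": "move_arm", "body": {"steps": [[0, 0, 0.5, 0, 0, 0], [0, 0, 1.5, 0, 0, 0], [0, 0, 2, 0, 0, 0], [0, 0, 3, 0, 0, 0], [0, 0, 3, 0, 0, 0], [0, 1, 0, 0, 0, 0.035], [0.2, 2, 0, 0, 0, 0.07], [0.4, 2.5, 0, 0, 0, 0.07], [0.4, 2.5, 0, 0, 0, 0.07], [0.4, 2.5, 0, 0, 0, 0.07], [0.4, 2.5, 0, 0, 0, 0.07], [0.4, 2.5, 0, 0, 0, 0.07], [0.4, 2.5, 0, 0, 0, 0.07], [0.4, 2.5, 0, 0, 0, 0.07], [0.14, 2, 0, 0, 0, 0.07], [0, 1.1, 0, 0, 0, 0], [0, 0, 0, 0, 0, 0], [0, 0, 0, 0, 0, 0], [0, 0, 0, 0, 0, 0]]}}

```text
time: 16.1
eef_pos: [552.3, -17.7, 215.3]
tcp_rot: [1.845, 2.543, -0.001]
wrist_force: [0.2, -0.6, -2.1]
width: 31.8
```

```bash
python3 - <<'E'
from h import *
st();s=snap("scene");p=s["pixels"][:,:,::-1];a=cv2.resize(p[130:240,240:350],(600,600),interpolation=cv2.INTER_CUBIC)
cv2.imwrite("pics/s4.png",a)
w=snap("wrist");W=world(w)
c=np.array([534.6,22.7]);an=np.radians(18.2)
m=(W[...,2]>50)&(W[...,2]<64)
P=(W[m][:,:2]-c)@np.array([[np.cos(an),-np.sin(an)],[np.sin(an),np.cos(an)]])
P=P[(abs(P[:,0])<25)&(abs(P[:,1])<75)];print("tops",np.percentile(P,[1,99],axis=0))
m=(W[...,2]>110)&(W[...,2]<240)
for lab,x0 in (("wrist",W),("scene",world(s))):
    for lo,hi in((135,155),(155,175),(175,200),(200,245)):
        m=(x0[...,2]>lo)&(x0[...,2]<hi)&(x0[...,0]>490)&(x0[...,0]<620)&(x0[...,1]>-80)&(x0[...,1]<50)
        P=(x0[m][:,:2]-c)@np.array([[np.cos(an),-np.sin(an)],[np.sin(an),np.cos(an)]])
        if len(P)>5: print(lab,lo,len(P),np.round(np.percentile(P,[2,98],axis=0),1).tolist())
E
```

```text
t 16.1 tcp [552.3 -17.7 215.3] yang 18.1 z [-0. -0. -1.] F [ 0.2 -0.6 -2.1] w 31.8
tops [[ -5.46590393 -58.22612231]
 [ 13.32369992  58.13019007]]
wrist 135 197 [[-24.2, -54.4], [28.2, -31.2]]
wrist 155 704 [[-21.6, -55.2], [25.8, -31.4]]
wrist 175 1832 [[-12.7, -58.6], [17.9, -28.4]]
wrist 200 4516 [[-23.3, -55.0], [32.4, -32.1]]
scene 135 44 [[-21.2, -53.6], [29.1, -30.9]]
scene 155 77 [[-18.4, -53.2], [26.9, -30.8]]
scene 175 109 [[-8.2, -52.4], [21.8, -26.8]]
scene 200 177 [[-14.9, -47.8], [34.6, -30.5]]
```

View pics/s4.png

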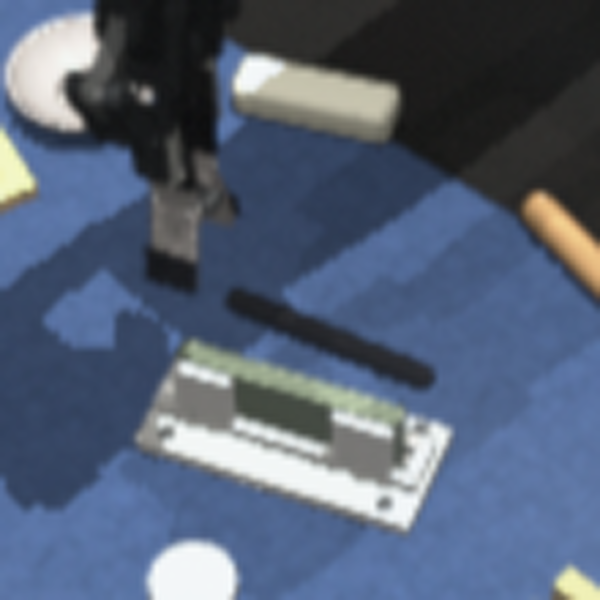

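The scene view shows the clamp hanging upright with its jaws open over the near upright, and the stone seated against the uprights. Descending now.

Call:
{"method": "move_arm", "body": {"steps": [[0.1, 0.03, -2, 0, 0, 0], [0, 0, -3, 0, 0, 0], [0, 0, -2, 0, 0, 0], [0, 0, -1, 0, 0, 0], [0, 0, 0, 0, 0, 0], [0, 0, -0.8, 0, 0, 0], [0, 0, -0.8, 0, 0, 0], [0, 0, -0.7, 0, 0, 0], [0, 0, -0.7, 0, 0, 0], [0, 0, -0.6, 0, 0, 0], [0, 0, 0, 0, 0, 0], [0, 0, 0, 0, 0, 0]]}}

```text
time: 17.4
eef_pos: [553.3, -16.5, 99.2]
tcp_rot: [-1.843, -2.544, 0.0]
wrist_force: [0.3, -0.2, -1.5]
width: 31.8
```

```bash
python3 - <<'E'
from h import *
st();s=snap("scene");p=s["pixels"][:,:,::-1];a=cv2.resize(p[140:220,240:320],(600,600),interpolation=cv2.INTER_CUBIC)
cv2.imwrite("pics/s5.png",a)
E
```

```text
t 17.4 tcp [553.3 -16.5  99.2] yang 18.2 z [-0.  0. -1.] F [ 0.3 -0.2 -1.5] w 31.8
```

View pics/s5.png

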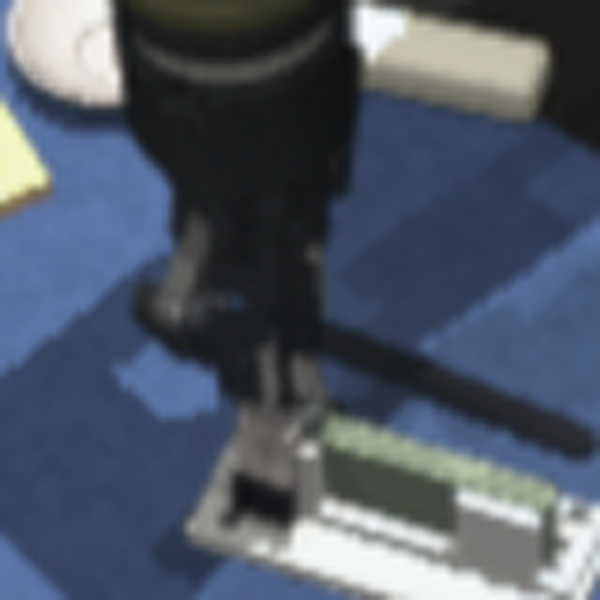

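The clamp is astride the upright and stone, with no contact force. I'll release it gradually.

Call:
{"method": "move_arm", "body": {"steps": [[0, 0, 0, 0, 0, 0], [0, 0, 0, 0, 0, 0], [0, 0, 0, 0, 0, 0], [0, 0, 0, 0, 0, 0]], "jaw": 4.8}}

```text
time: 17.85
eef_pos: [553.4, -16.6, 99.5]
tcp_rot: [1.843, 2.544, 0.0]
wrist_force: [-0.6, 0.2, -1.2]
width: 48.0
```

Call:
{"method": "move_arm", "body": {"steps": [[0, 0, 0, 0, 0, 0], [0, 0, 0, 0, 0, 0], [0, 0, 0, 0, 0, 0], [0, 0, 0, 0, 0, 0], [0, 0, 0, 0, 0, 0], [0, 0, 0, 0, 0, 0]], "jaw": 8.5}}

```text
time: 18.45
eef_pos: [553.4, -16.6, 99.4]
tcp_rot: [1.843, 2.544, 0.0]
wrist_force: [-0.3, 0.3, 0.4]
width: 85.2
```

Call:
{"method": "move_arm", "body": {"steps": [[0, 0, 1, 0, 0, 0], [0, 0, 1.5, 0, 0, 0], [0, 0, 2, 0, 0, 0], [0, 0, 3, 0, 0, 0], [0, 0, 4, 0, 0, 0], [0, 0, 4, 0, 0, 0], [0, 0, 3, 0, 0, 0], [0, -3, 0, 0, 0, 0], [0, -3, 0, 0, 0, 0], [0, 0, 0, 0, 0, 0], [0, 0, 0, 0, 0, 0]]}}

```text
time: 19.55
eef_pos: [553.4, -76.9, 285.6]
tcp_rot: [1.844, 2.542, 0.001]
wrist_force: [0.5, 0.5, 0.1]
width: 85.6
```

```bash
python3 - <<'E'
from h import *
st();c=np.array([534.6,22.7]);an=np.radians(18.2)
w=snap("wrist");s=snap("scene")
for lab,q in(("wrist",w),("scene",s)):
    x0=world(q);F=(x0[...,:2]-c)@np.array([[np.cos(an),-np.sin(an)],[np.sin(an),np.cos(an)]]);Z=x0[...,2]
    for n,y0,y1,lo,hi in(("stone mid",-25,25,50,64),("stone all",-25,75,50,64),("ends",-70,-15,108,135),("jaws",-70,-15,60,80)):
        m=(abs(F[...,0])<50)&(F[...,1]>y0)&(F[...,1]<y1)&(Z>lo)&(Z<hi)
        if m.sum()>5: print(lab,n,m.sum(),np.round(np.percentile(np.c_[F[m],Z[m]],[1,99],axis=0),1).tolist())
a=w["pixels"][:,:,::-1];b=cv2.resize(s["pixels"][140:220,240:340,::-1],(640,512),interpolation=cv2.INTER_CUBIC)
cv2.imwrite("pics/f1.png",cv2.resize(np.vstack([a[:300],b]),(473,600)))
E
```

```text
t 19.55 tcp [553.4 -76.9 285.6] yang 18.1 z [ 0.001  0.    -1.   ] F [0.5 0.5 0.1] w 85.6
wrist stone mid 553 [[-4.1, -24.3, 52.1], [7.8, 24.7, 58.6]]
wrist stone all 1147 [[-4.1, -23.3, 52.8], [13.6, 57.9, 58.6]]
wrist ends 582 [[-20.8, -55.1, 108.2], [30.6, -31.6, 122.9]]
wrist jaws 332 [[-4.7, -59.1, 64.6], [14.5, -27.9, 80.0]]
scene stone mid 86 [[-3.9, -24.9, 50.5], [10.6, 23.6, 59.3]]
scene stone all 175 [[-3.9, -24.7, 50.3], [15.4, 60.6, 60.4]]
scene ends 93 [[-20.0, -52.9, 108.6], [32.9, -29.3, 124.8]]
scene jaws 64 [[-5.2, -50.5, 60.2], [22.3, -23.0, 79.9]]
```

View pics/f1.png

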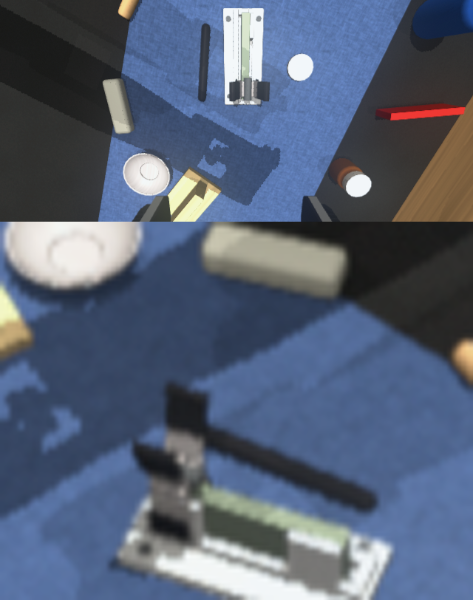

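The clamp sits upright on upright_a with its handle tops at z ≈ 123, which puts the pivot at about 76. The stone's faces are at x ≈ -4 and 8 in the fixture frame, so it is flush. Handing in.

```bash
python3 -c "
from plant import *
print(close_job())"
```

```text
the job is handed in; nothing more can be done
None
```

I put the long stone in the fixture nest and clipped the spring clamp over upright_a and the stone together, then handed the job in at about 19.6 s. `close_job()` reports no verdict.

What the last camera checks showed:
- **Stone:** the top is at about 57 mm, so it is fully down. Its faces are at x ≈ -4 and +8 mm in the fixture frame, which is flush against the uprights. Its lengthwise position was within about 1 mm before clamping.
- **Clamp:** it stands upright with its handles up. The pivot is at about 76 mm (limit 92), so the jaws bite about 26 mm down. The handle ends measure about 52 mm across, the width for 18 mm between the jaws, which matches stone plus upright.
- **Robot:** the gripper was clear, about 28 cm up, with no contact force.

I could not measure the pinch force itself. I judged it only from the handle opening and the stone having moved from centred to flush. I did not look again at the short stone or the dropper after lifting the long stone away. Both looked undisturbed in the last views that showed them, and the arm did not go near them after that. No check failed; camera readings of the same point differed by a few millimetres.

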